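Change the logger in the dry-block calibrator

TASK

The temperature logger standing beside the round-handled reference thermometer in the calibrator has been checked. Lift it out and stand it in a free place of the probe rack, then lower the next logger from the rack into the well that has become free; lower each one in rather than letting it drop, until it stands upright and fully home on its collar. With both in place, press the calibrator's large round start key all the way down and let it go; leave the reference thermometer in its well and the things lying about where they are.

Things in the scene. Friction and masses are not known exactly. Their poses are not given: they have to be found in the camera images.
- logger_done: White box-headed temperature logger with a rigid probe. Origin: stem axis at the underside of the collar (22 mm wide), the face that rests when home; z up. Head 24 (x) x 40 (y) mm, from 6 to 62 mm above the origin; steel stem 10 mm thick, 75 mm long below it, tip chamfered. Small dark display on the -x face. This one starts in a well of the calibrator, beside the reference thermometer.
- logger_next: White box-headed temperature logger with a rigid probe. Origin: stem axis at the underside of the collar (22 mm wide), the face that rests when home; z up. Head 24 (x) x 40 (y) mm, from 6 to 62 mm above the origin; steel stem 10 mm thick, 75 mm long below it, tip chamfered. Small dark display on the -x face. This one starts in the probe rack; it is the only probe there.
- reference: Reference thermometer with a round black handle 24 mm in diameter, top 64 mm above the origin, with the same collar and 10 x 75 mm stem as the loggers. Origin: stem axis at the collar's underside. Stands in the other well; stays there.
- calibrator: Dry-block calibrator, grey case 200 (x) x 160 (y) mm, fixed. Origin: centre of its underside, front towards -x, carrying bar to x -122 mm. Tower (x -30 to 95 mm) 106 mm high, with an aluminium insert 60 x 130 mm whose top is 108 mm above the bench; low front panel (x -105 to -30 mm) 80 mm high.
- well0 (a point): Centre of the mouth of the first well, in the insert's top face 108 mm above the bench (calibrator frame: x +30, y +40 mm): bore 12 mm in diameter, 80 mm deep, with a 2 mm chamfer. z up. Frame turns with the calibrator.
- well1 (a point): The same for the second, equal well (x +30, y -40 mm). A narrow 6 mm bore between the two takes neither probe.
- start_key_top (a point): Centre of the top of the large round start key, black, 28 mm in diameter, right front of the calibrator's panel (calibrator frame: x -64, y -48 mm), pressed straight down.
- start_key (a joint): Travel of the start key: 0 released, 0.006 m fully down; a spring of about 4 N returns it.
- rack: Probe rack, fixed: white plate 60 (x) x 220 (y) x 10 mm on two steel ends, plate top 96 mm above the bench. Origin: centre of its underside. Three places in a row along its y, 70 mm apart.
- place0 (a point): Centre of the mouth of a rack place, on the plate's top face: through hole 15 mm in diameter (rack frame y +70 mm). z up.
- place1 (a point): The same, middle place (y 0).
- place2 (a point): The same, third place (y -70 mm).
- temp_logger: Bystander: small flat data logger without a stem, 86 x 52 x 22 mm, lying on the bench behind the work. Origin: centre of its underside.
- tape_clear: Bystander: roll of pale tape lying flat, 100 mm in diameter, 26 mm high. Origin: centre of its underside.
- stapler: Bystander: blue desk stapler 135 x 34 x 44 mm near the bench's front edge. Origin: centre of its underside.
- marker_black: Bystander: marker pen 136 mm long, 12 mm thick, lying on the bench. Origin: centre of its underside.

How it is judged:
On the way, in this order (a step that is already met when the one before it is completed fails the run):
1. the checked logger stands fully home in a rack place and the next logger fully home in the calibrator's free well (((horizontal distance between logger_next and well0 below 0.003 m and z of logger_next in the frame of well0 between -0.004 and 0.0035 m) or (horizontal distance between logger_next and well1 below 0.003 m and z of logger_next in the frame of well1 between -0.004 and 0.0035 m)) and angle between logger_next's own z axis and vertical below 0.06 rad and ((horizontal distance between logger_done and place0 below 0.006 m and z of logger_done in the frame of place0 between -0.004 and 0.004 m) or (horizontal distance between logger_done and place1 below 0.006 m and z of logger_done in the frame of place1 between -0.004 and 0.004 m) or (horizontal distance between logger_done and place2 below 0.006 m and z of logger_done in the frame of place2 between -0.004 and 0.004 m)) and angle between logger_done's own z axis and vertical below 0.1 rad), for 0.2 s.
2. after that, the start key is pressed down (more than 4.5 of its 6 mm) (value of joint start_key above 0.0045 m), for 0.02 s.
At the end, for the whole second after the job is handed in: Next logger home in a well (collar within 3.5 mm of the insert, axis within 3 mm, tilt < 0.06 rad); checked logger home in any rack place (4 mm, 6 mm, 0.1 rad); reference within 5 mm of its start and upright (0.06 rad); start key up again (under 1.5 mm); loggers at rest (all of step 1 and distance of reference from where it was at the start of the episode below 0.005 m and angle between reference's own z axis and vertical below 0.06 rad and value of joint start_key below 0.0015 m and linear speed of each of logger_next, logger_done below 0.02 m/s); the robot touches nothing.
It fails at once if a logger is dropped into the well or rack place (falls faster than 0.6 m/s there) ((linear speed of logger_next above 0.6 m/s and horizontal distance between logger_next and well0 below 0.015 m and z of logger_next in the frame of well0 below 0.08 m) or (linear speed of logger_next above 0.6 m/s and horizontal distance between logger_next and well1 below 0.015 m and z of logger_next in the frame of well1 below 0.08 m) or (linear speed of logger_done above 0.6 m/s and horizontal distance between logger_done and place0 below 0.015 m and z of logger_done in the frame of place0 below 0.08 m) or (linear speed of logger_done above 0.6 m/s and horizontal distance between logger_done and place1 below 0.015 m and z of logger_done in the frame of place1 below 0.08 m) or (linear speed of logger_done above 0.6 m/s and horizontal distance between logger_done and place2 below 0.015 m and z of logger_done in the frame of place2 below 0.08 m)).
It fails at once if the reference thermometer is pulled out or shifted (more than 15 mm) (distance of reference from where it was at the start of the episode above 0.015 m).
It fails at once if a bystander is pushed more than 20 mm (distance of any of temp_logger, tape_clear, stapler, marker_black from where it was at the start of the episode above 0.02 m).
It also fails if it takes over 67 s, if anything falls off the work surface, if the arm or the gripper's body presses on something with over 40 N, if the wrist force passes 120 N, or if a joint passes its speed limit or range.

ROBOT

A 6-joint arm with a two-finger parallel gripper is mounted at the origin on a cart in front of the work surface, level with it; the furniture and walls round the work are solid. World frame = base frame: x ahead of the robot, y to its left, z up, the work surface at z = 0. Lengths are in m, angles in rad, forces in N, time in s.
With the tool pointing down it reaches from about 0.375 to 0.975 m from the base axis. Payload 3.8 kg.
Tool frame: the origin (TCP) lies between the finger pads; the fingertips stand 22 mm ahead of it and the grasp point (between the pads) lies 3 mm ahead of it (bot.finger_overhang is the distance from the TCP to the fingertips, in m); x points along the fingers, y is the direction in which the jaws open and shut, and the axes are right-handed (so a half turn about x gives the same grasp; the last joint's range is limited). The gripper opens to 85 mm and grips with 20 to 120 N. Pads are 22 mm wide; open, the fingers measure 114 mm over their backs; the gripper's body (76 mm by 85 mm) begins 54 mm behind the grasp point. The pads swing forward as they close: fully open they stand 13 mm farther back than shut.
Start: joints at [-1.355, 0.264, 1.604, -0, 1.274, -0.037], TCP at [0.169, -0.654, 0.253] pointing down, gripper open.
Joint ranges: [-2.63, 2.63], [-0.94, 2.18], [0.31, 2.57], [-1.31, 4.45], [0, 2.66], [-2.55, 2.55]. Speed limits (rad/s): [2.57, 2.57, 3.14, 3.14, 3.14, 3.14].

INTERFACE

Orientations are given as a rotation vector (axis times angle).
In Python, from workcell import bot gives the robot as it stands. The module is installed in compiled form; this text tells all that it offers.
- The arm moves only by the tool arm_command, never from a script. Its argument "series" is a list that holds one entry, the list of rows, each a list of 7 numbers: the turn, a rotation vector about the tool's x, y, z in rad, then the shift along the tool's x, y, z in cm, then the opening, from 0 (shut) to 1 (fully open). In form: [[[rx, ry, rz, x, y, z, grip], ...]]. A call has 1 to 10 rows; each row shifts and turns the pose as measured when the row begins, along the tool's axes as they then stand; what a row does not reach is not made up. A row lasts 1/10 s, in which the tool goes at most 50 mm and 8.59 degrees, less where a joint would pass 70% of its speed; a pose out of reach is approached as far as the arm can. A call is refused whole if a number of a shift passes 5 or a number of a turn 0.15, either way. A call with a gripper value outside its range is refused whole. The fingers move at their own pace and stop on an object; "newtons" is the grip in N (left out, the last holds). Time passes only in rows, so rows that do not move let the fingers close. It gives the time, the measured TCP pose, the force and the opening at its end, in the units of the state.
- bot.read_state(): the state, without advancing time (a new reading comes with each control period).
- bot.read_camera(name): name is "side" or "top"; returns (picture, depth): 480x640x3 uint8, blue, green, red; 480x640 float32, m along the optical axis (not along the pixel's ray), 0 where there is no reading.
- bot.camera_info(name): a dict with "K" (3x3 intrinsics, pixels), "extrinsics" (4x4, takes a point from camera to world coordinates). Camera axes: x right, y down, z forward; pixel columns grow to the right and rows downward; lengths in m; the calibration is good to about 2 mm. A picture is of the moment at which its call begins. camera_info takes no time and is no camera call.
- bot.finish_job(): hands the job in, once; it reports no verdict.
The state is a dict: "time": time; "q": joint angles; "joint_vel": joint speeds; "joint_torque": joint torques, N m; "tool_pos": TCP position; "tcp_rot": TCP orientation; "wrist_force": force on the tool from outside, world axes, zero at the start; "torque": the same for the moment, N m; "width": opening from 0.0 (shut) to 1.0 (fully open).
Only numpy, scipy, OpenCV 4.12 (cv2) and the standard library are available. Lean on these libraries where they do the work, as an engineer would, in place of code of your own. Each camera call takes 0.05 s, during which the arm holds its last target.

## Working session

There is one attempt and no reset: what is moved stays moved. The work goes in short steps, Python scripts to look and compute and a tool call to move; the robot and the scene stay as the last step left them, time stands still between calls to the robot, and variables do not carry over. Pictures are saved under pics/ and viewed, and the job is handed in when it is done.

Besides the shell and the picture viewer there is one more tool, called after ">>>" as name([rows], argument=value, ...), one row to a line, values as JSON. arm_command: Moves the arm, as the interface text tells. Its arguments: {"type":"object","properties":{"series":{"type":"array"},"newtons":{"type":"number"}},"required":["series"]}

```bash
mkdir -p pics; ls; python3 - <<'E'
from workcell import bot
import cv2,numpy as np
np.set_printoptions(precision=4,suppress=True)
print(bot.read_state())
for n in ("side","top"):
    p,d=bot.read_camera(n); cv2.imwrite(f"pics/{n}0.png",p); np.save(f"{n}0.npy",d); cv2.imwrite
    i=bot.camera_info(n); print(n,i["K"],i["extrinsics"])
E
```

```text
pics
{'time': 0.0, 'q': array([-1.3549,  0.2648,  1.6054,  0.    ,  1.2737, -0.0369]), 'joint_vel': array([-0.0007,  0.0007, -0.0005,  0.0007,  0.0004,  0.0005]), 'joint_torque': array([ -0.0001, -51.5112, -36.7314,   0.0001,   0.0129,   0.    ]), 'tool_pos': array([ 0.1687, -0.6529,  0.2519]), 'tcp_rot': array([ 2.0876,  0.2677, -2.088 ]), 'wrist_force': array([ 0.286 ,  0.2593, -0.1619]), 'torque': array([ 0.0115, -0.0357,  0.005 ]), 'width': 1.000057640210484}
side [[468.128    0.     324.2263]
 [  0.     468.128  240.5821]
 [  0.       0.       1.    ]] [[-0.8115 -0.336   0.4781  0.1337]
 [-0.5842  0.4478 -0.6769  0.6273]
 [ 0.0134 -0.8286 -0.5597  0.6331]
 [ 0.      0.      0.      1.    ]]
top [[438.7294   0.     315.7292]
 [  0.     438.7294 239.8645]
 [  0.       0.       1.    ]] [[ 0.0196 -0.9927  0.1187  0.4439]
 [-0.9998 -0.0192  0.0051 -0.0075]
 [-0.0028 -0.1188 -0.9929  1.1357]
 [ 0.      0.      0.      1.    ]]
```

View pics/side0.png

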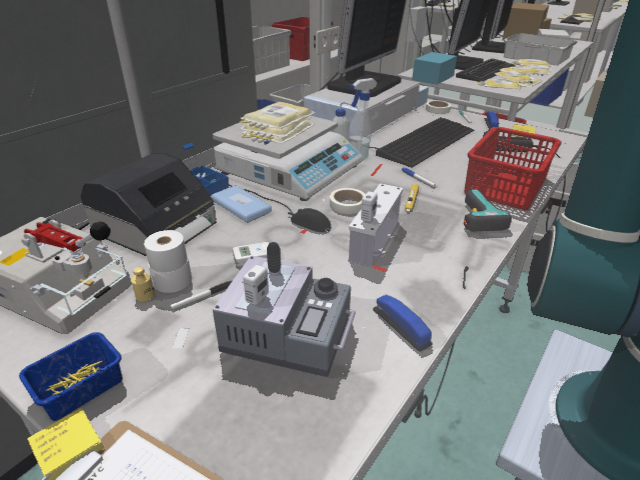

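View pics/top0.png

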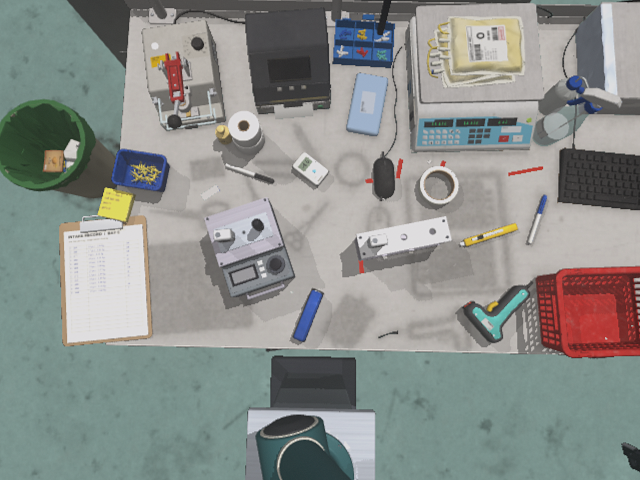

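The top view shows the calibrator at about (248,248), with the checked logger at (223,234), the reference at (257,226) and the start key at (277,265). The rack is at (404,238) and its logger at (378,241). I'll enlarge these areas.

```bash
python3 - <<'E'
import cv2,numpy as np
a=cv2.imread('pics/top0.png'); s=cv2.imread('pics/side0.png')
cv2.imwrite('pics/c1.png',np.vstack([cv2.resize(a[190:310,195:305],None,fx=5,fy=5,interpolation=3)]))
cv2.imwrite('pics/c2.png',cv2.resize(a[205:285,345:465],None,fx=6,fy=6,interpolation=3))
cv2.imwrite('pics/c3.png',cv2.resize(s[175:375,205:415],None,fx=3,fy=3,interpolation=3)[:600])
d=np.load('top0.npy'); print(d[235,215:235],d[226,250:264],d[241,370:390])
E
```

```text
[0.9718876  0.97472644 0.         0.9763482  0.9733061  0.97400755
 0.97475815 0.97613025 0.97538954 0.9729677  0.97602594 0.9725284
 0.9735109  0.9725895  0.9743854  0.97333544 0.9837794  0.9967769
 0.99956566 1.0177935 ] [1.0404288  1.0399377  0.98447305 0.97989076 0.97968763 0.9781855
 0.9732608  0.97909105 0.98358536 0.98304963 0.98580635 0.9946537
 1.0056379  1.0181904 ] [0.9848469  0.98602223 0.9817556  0.98341256 0.9831638  0.98480374
 0.9841362  0.9835685  0.9864963  0.9866042  0.         0.98399144
 0.9844125  0.98476505 0.9828862  0.98507816 0.9820991  0.9828592
 1.0465871  1.0475345 ]
```

View pics/c1.png

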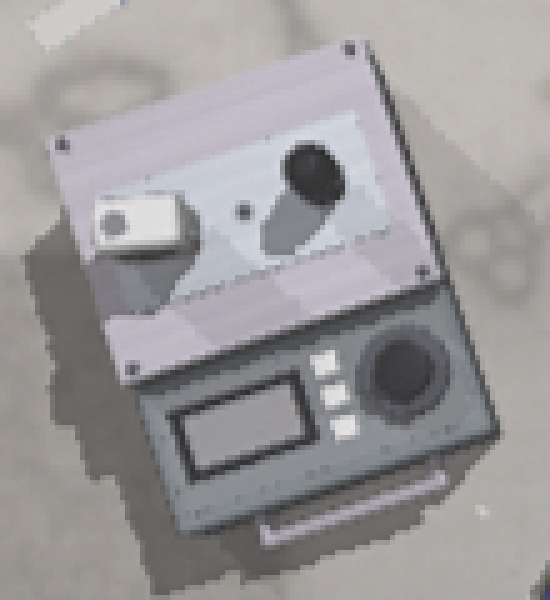

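View pics/c2.png

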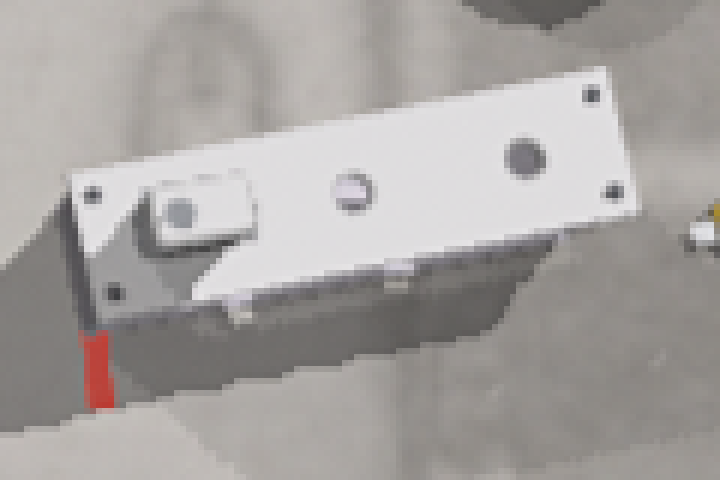

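View pics/c3.png

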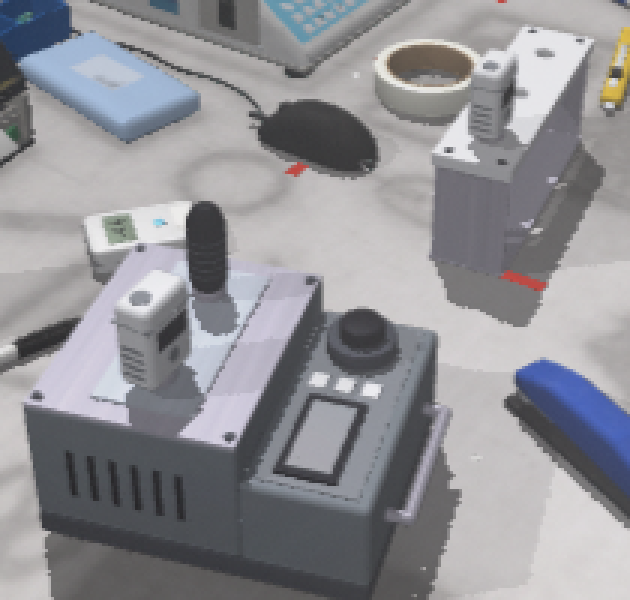

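```bash
cat > h.py <<'E'
import numpy as np,cv2
from scipy.spatial.transform import Rotation as R
from workcell import bot
np.set_printoptions(precision=4,suppress=True)
def ray(n,uv,z):
    i=bot.camera_info(n);K=i["K"];T=i["extrinsics"];uv=np.atleast_2d(uv).astype(float)
    d=np.c_[(uv[:,0]-K[0,2])/K[0,0],(uv[:,1]-K[1,2])/K[1,1],np.ones(len(uv))]@T[:3,:3].T
    o=T[:3,3]; return o+d*((z-o[2])/d[:,2])[:,None]
def proj(n,P):
    i=bot.camera_info(n);K=i["K"];T=i["extrinsics"];P=np.atleast_2d(P)
    c=(P-T[:3,3])@T[:3,:3];return np.c_[c[:,0]/c[:,2]*K[0,0]+K[0,2],c[:,1]/c[:,2]*K[1,1]+K[1,2]]
def fit(model,pts):
    m=np.array(model,float);p=np.array(pts)[:,:2];a=m.mean(0);b=p.mean(0)
    H=(m-a).T@(p-b);th=np.arctan2(H[0,1]-H[1,0],H[0,0]+H[1,1])
    c,s=np.cos(th),np.sin(th);Rm=np.array([[c,-s],[s,c]]);t=b-Rm@a
    return th,t,Rm,p-(m@Rm.T+t)
def go(pos,yaw=None,n=None):
    """print tool-frame step to reach TCP pos, tool down, jaw axis (tool y) at world yaw"""
    s=bot.read_state();Rc=R.from_rotvec(s["tcp_rot"])
    M=Rc.as_matrix()
    if yaw is None: yaw=np.arctan2(M[1,1],M[0,1])
    y=np.array([np.cos(yaw),np.sin(yaw),0])
    if y@M[:,1]<0:y=-y
    x=np.array([0,0,-1.]);Rt=np.c_[x,y,np.cross(x,y)]
    dr=R.from_matrix(M.T@Rt).as_rotvec();dp=M.T@(np.array(pos)-s["tool_pos"])*100
    print("t",s["time"],"pos",s["tool_pos"],"jawyaw",np.arctan2(M[1,1],M[0,1]),"F",s["wrist_force"],"w",s["width"]);print("turn",dr,"shift cm",dp)
    if n: print("per row turn",dr/n,"shift",dp/n)
E
python3 - <<'E'
from h import *
f=lambda L,s,o:(np.array(L)+.5)/s-.5+np.array(o)
c=f([(50,145),(362,40),(445,280),(122,385)],5,(195,190))
th,t,Rm,r=fit([(95,80),(95,-80),(-30,-80),(-30,80)],ray("top",c,.106)*1000)
print("calib",th,t,r)
for n,p in dict(w0=(30,40),w1=(30,-40),mid=(30,0),key=(-64,-48)).items(): print(n,Rm@p+t)
print("midbore",ray("top",f([(244,211)],5,(195,190)),.108)*1000,"ref top",ray("top",f([(313,172)],5,(195,190)),.172)*1000)
for z in(.085,.09,.095,.1):print("key at",z,ray("top",f([(401,370)],5,(195,190)),z)*1000)
h=f([(93,197),(179,192),(183,245),(97,250)],5,(195,190))
print("done head",ray("top",h,.17)*1000, ray("top",h,.17).mean(0))
c=f([(72,174),(607,67),(638,212),(97,318)],6,(345,205))
th,t,Rm,r=fit([(30,110),(30,-110),(-30,-110),(-30,110)],ray("top",c,.096)*1000)
print("rack",th,t,r)
for y in(70,0,-70):print(Rm@(0,y)+t)
print("holes",ray("top",f([(353,192),(525,158)],6,(345,205)),.096)*1000)
h=f([(152,184),(251,175),(253,233),(157,247)],6,(345,205))
print("next head",ray("top",h,.158)*1000,ray("top",h,.158).mean(0))
# depth-based masks of head tops
T=bot.camera_info("top");d=np.load("top0.npy");v,u=np.mgrid[:480,:640];K=T["K"]
P=np.stack([(u-K[0,2])/K[0,0]*d,(v-K[1,2])/K[1,1]*d,d],-1)@T["extrinsics"][:3,:3].T+T["extrinsics"][:3,3]
for n,(a,b,cc,e,z0,z1) in dict(done=(220,250,205,238,.16,.18),ref=(215,240,245,270,.155,.18),next=(228,255,365,392,.148,.168),key=(255,280,262,290,.07,.12)).items():
    q=P[a:b,cc:e].reshape(-1,3);q=q[(q[:,2]>z0)&(q[:,2]<z1)]
    r=cv2.minAreaRect((q[:,:2]*1000).astype(np.float32));print(n,len(q),r,q.mean(0),np.percentile(q[:,2],[10,50,90]))
E
```

```text
calib 0.3447122821319482 [552.1178 158.1507] [[-1.6228 -2.387 ]
 [-1.9826  1.3898]
 [ 1.0174  0.6517]
 [ 2.588   0.3456]]
w0 [566.836  205.9354]
w1 [593.87   130.6416]
mid [580.353  168.2885]
key [508.1032  91.3472]
midbore [[582.6982 169.2351 108.    ]] ref top [[592.1329 128.2367 172.    ]]
key at 0.085 [[510.3591  94.8845  85.    ]]
key at 0.09 [[510.0428  94.3975  90.    ]]
key at 0.095 [[509.7264  93.9105  95.    ]]
key at 0.1 [[509.4101  93.4235 100.    ]]
done head [[579.3146 226.0308 170.    ]
 [582.2969 187.8458 170.    ]
 [558.5827 185.0545 170.    ]
 [555.6129 223.1293 170.    ]] [0.569  0.2055 0.17  ]
rack 0.21347053762138554 [ 580.0012 -211.7048] [[-0.7896 -1.6244]
 [-0.0886 -0.1963]
 [ 0.334   1.1157]
 [ 0.5443  0.705 ]]
[ 565.1715 -143.2937]
[ 580.0012 -211.7048]
[ 594.8309 -280.1159]
holes [[ 580.1529 -211.2965   96.    ]
 [ 595.133  -279.8364   96.    ]]
next head [[ 573.5975 -123.9542  158.    ]
 [ 577.7107 -160.9947  158.    ]
 [ 555.8657 -161.752   158.    ]
 [ 549.914  -125.9374  158.    ]] [ 0.5643 -0.1432  0.158 ]
done 196 ((569.0830078125, 208.01443481445312), (24.13978385925293, 41.79355239868164), 7.656970024108887) [0.5685 0.2066 0.1688] [0.1651 0.1692 0.1718]
ref 89 ((595.72412109375, 132.31011962890625), (21.778812408447266, 22.15188980102539), 48.265872955322266) [0.5951 0.1313 0.1678] [0.1616 0.1685 0.1726]
next 183 ((564.7586669921875, -142.5681915283203), (23.73980712890625, 40.68467330932617), 8.870060920715332) [ 0.5644 -0.1422  0.1573] [0.1548 0.1574 0.1602]
key 677 ((502.79522705078125, 93.49484252929688), (58.350528717041016, 65.48799896240234), 1.5396097898483276) [0.5022 0.0935 0.0865] [0.0788 0.0823 0.1013]
```

```bash
python3 - <<'E'
from h import *
s=cv2.imread('pics/side0.png')
def box(c,yaw,z,dx,dy,col):
    P=[(c[0]+np.cos(yaw)*a-np.sin(yaw)*b,c[1]+np.sin(yaw)*a+np.cos(yaw)*b,z) for a,b in((dx,dy),(dx,-dy),(-dx,-dy),(-dx,dy))]
    return proj("side",np.array(P)),col
k=3;big=cv2.resize(s[175:375,205:415],None,fx=3,fy=3,interpolation=3)
for q,col in [box((.569,.206),.11,.170,.012,.02,(0,0,255)),box((.5645,-.143),.12,.158,.012,.02,(0,0,255)),box((.580,-.2115),.2135,.096,.03,.11,(255,0,0)),
  box((.5533+.0325*np.cos(.345),.1588+.0325*np.sin(.345)),.345,.106,.0625,.08,(0,255,0))]:
    cv2.polylines(big,[np.int32(((q-[205,175])+.5)*3-.5)],True,col,1)
cv2.imwrite('pics/ov.png',big[:600]);go((.45,-.2,.28),.11)
go((.5685,.206,.23),.11)
E
```

```text
t 0.1 pos [ 0.1687 -0.6529  0.2521] jawyaw -1.3180375168088356 F [ 0.2041 -0.0992 -0.0349] w 0.9996111908592632
turn [-1.428  -0.0015  0.0016] shift cm [ -2.713  -36.8252 -38.5652]
t 0.1 pos [ 0.1687 -0.6529  0.2521] jawyaw -1.3180375168088356 F [ 0.2041 -0.0992 -0.0349] w 0.9996111908592632
turn [-1.428  -0.0015  0.0016] shift cm [  2.3639 -73.1614 -60.1914]
```

View pics/ov.png

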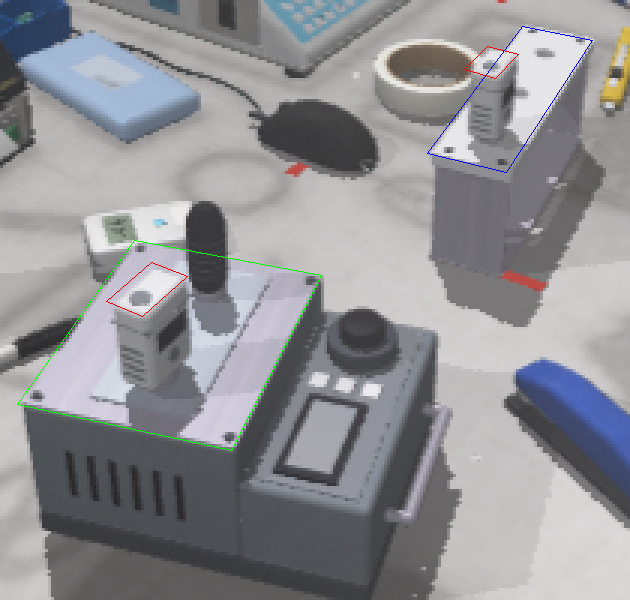

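The side-view overlay of the top-view estimates agrees to about 3 mm, so I'll start moving.

>>> arm_command([
  [[0, 0, 0, -0.2, -3.8, -3.1, 1], [0, 0, 0, -0.2, -3.8, -3.1, 1], [0, 0, 0, -0.2, -3.8, -3.1, 1], [0, 0, 0, -0.2, -3.8, -3.1, 1], [0, 0, 0, -0.2, -3.8, -3.1, 1], [0, 0, 0, -0.2, -3.8, -3.1, 1], [0, 0, 0, -0.2, -3.8, -3.1, 1], [0, 0, 0, -0.2, -3.8, -3.1, 1], [0, 0, 0, -0.2, -3.8, -3.1, 1], [0, 0, 0, -0.2, -3.8, -3.1, 1]],
], newtons=40)

```text
time: 1.1
tool_pos: [0.3736, -0.201, 0.2665]
tcp_rot: [2.096, 0.264, -2.101]
wrist_force: [1.1, -1.4, 0.2]
width: 1.001
```

```bash
python3 -c "
from h import *
go((.5685,.206,.28),.11)"
```

```text
t 1.1 pos [ 0.3736 -0.201   0.2665] jawyaw -1.330468090470524 F [ 1.1125 -1.4472  0.1977] w 1.0011963484201818
turn [-1.4404 -0.0066  0.0094] shift cm [ -1.0173 -34.9019 -28.6148]
```

>>> arm_command([
  [[0, 0, 0, -0.1, -3.7, -3.0, 1], [0, 0, 0, -0.1, -3.7, -3.0, 1], [0, 0, 0, -0.1, -3.7, -3.0, 1], [0, 0, 0, -0.1, -3.7, -3.0, 1], [0, 0, 0, -0.1, -3.7, -3.0, 1], [0, 0, 0, -0.1, -3.7, -3.0, 1], [0, 0, 0, -0.1, -3.7, -3.0, 1], [0, 0, 0, -0.1, -3.7, -3.0, 1], [0, 0, 0, -0.1, -3.7, -3.0, 1], [-0.1, 0, 0, 0, 0, 0, 1]],
])

```text
time: 2.1
tool_pos: [0.5591, 0.2103, 0.2759]
tcp_rot: [2.034, 0.369, -2.038]
wrist_force: [-0.6, -1.2, 0.4]
width: 0.998
```

>>> arm_command([
  [[-0.14, 0, 0, 0, 0, 0, 1], [-0.14, 0, 0, 0, 0, 0, 1], [-0.14, 0, 0, 0, 0, 0, 1], [-0.14, 0, 0, 0, 0, 0, 1], [-0.14, 0, 0, 0, 0, 0, 1], [-0.14, 0, 0, 0, 0, 0, 1], [-0.14, 0, 0, 0, 0, 0, 1], [-0.14, 0, 0, 0, 0, 0, 1], [-0.14, 0, 0, 0, 0, 0, 1], [0, 0, 0, 0, 0, 0, 1]],
])

```text
time: 3.1
tool_pos: [0.5556, 0.213, 0.2676]
tcp_rot: [1.133, 1.27, -1.147]
wrist_force: [-0.1, -0.0, -0.6]
width: 1.002
```

```bash
python3 -c "
from h import *
go((.5685,.206,.23),.11)"
```

```text
t 3.1 pos [0.5556 0.213  0.2676] jawyaw 0.09743948862694177 F [-0.0983 -0.0124 -0.5755] w 1.0019427926799012
turn [-0.0126 -0.0065  0.0166] shift cm [3.7374 1.2783 0.8465]
```

>>> arm_command([
  [[-0.013, -0.007, 0.017, 1.5, 1.28, 0.85, 1], [0, 0, 0, 1, 0, 0, 1], [0, 0, 0, 1, 0, 0, 1], [0, 0, 0, 0, 0, 0, 1]],
])

```text
time: 3.5
tool_pos: [0.5679, 0.2059, 0.2299]
tcp_rot: [1.134, 1.256, -1.137]
wrist_force: [0.3, -0.2, -0.5]
width: 1.003
```

```bash
python3 -c "
from h import *
go((.5685,.206,.149),.11)
print(bot.read_state()['q'])
p,_=bot.read_camera('side');cv2.imwrite('pics/s1.png',p)"
```

```text
t 3.5 pos [0.5679 0.2059 0.2299] jawyaw 0.10001539430939835 F [ 0.3258 -0.2159 -0.4919] w 1.0025813839646995
turn [-0.01    0.0003  0.002 ] shift cm [ 8.0901  0.0813 -0.0007]
[0.3066 0.148  1.7863 0.0002 1.2094 0.2065]
```

View pics/s1.png

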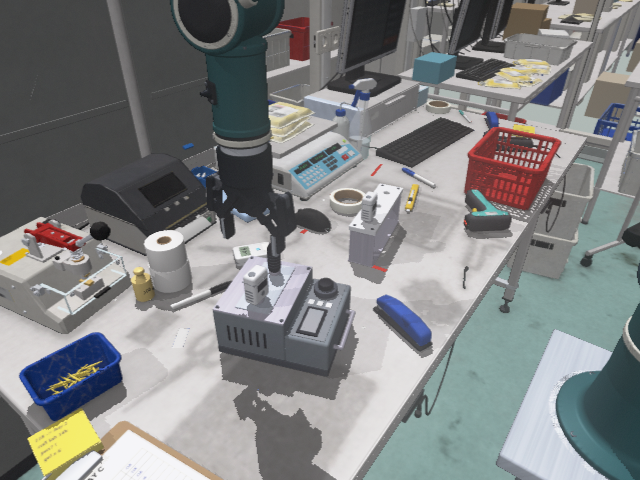

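>>> arm_command([
  [[-0.01, 0, 0, 1, 0.08, 0, 1], [0, 0, 0, 1, 0, 0, 1], [0, 0, 0, 1, 0, 0, 1], [0, 0, 0, 1, 0, 0, 1], [0, 0, 0, 1, 0, 0, 1], [0, 0, 0, 1, 0, 0, 1], [0, 0, 0, 1, 0, 0, 1], [0, 0, 0, 0.8, 0, 0, 1]],
])

```text
time: 4.35
tool_pos: [0.5696, 0.2071, 0.1482]
tcp_rot: [1.129, 1.259, -1.126]
wrist_force: [0.5, 0.3, -0.3]
width: 0.995
```

```bash
python3 -c "
from h import *
go((.5685,.206,.149),.11)
p,_=bot.read_camera('side');cv2.imwrite('pics/s2.png',cv2.resize(p[130:370,180:400],None,fx=2.5,fy=2.5))
print(proj('side',[.5685,.206,.146]))"
```

```text
t 4.35 pos [0.5696 0.2071 0.1482] jawyaw 0.11018572798903845 F [ 0.4903  0.3407 -0.2901] w 0.9952892039826426
turn [ 0.0002 -0.001  -0.0019] shift cm [-0.0831 -0.1253  0.1002]
[[255.0126 282.6577]]
```

View pics/s2.png

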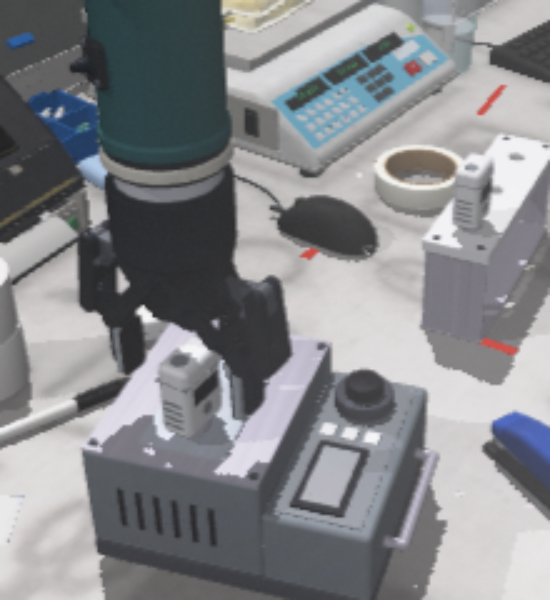

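The fingers straddle the checked logger, at about (190,390) in the crop. Now I'll close them.

>>> arm_command([
  [[0, 0, 0, 0, -0.1, 0.1, 0], [0, 0, 0, 0, 0, 0, 0], [0, 0, 0, 0, 0, 0, 0], [0, 0, 0, 0, 0, 0, 0], [0, 0, 0, 0, 0, 0, 0], [0, 0, 0, 0, 0, 0, 0]],
], newtons=50)

```text
time: 5.0
tool_pos: [0.5685, 0.2058, 0.1475]
tcp_rot: [1.129, 1.259, -1.126]
wrist_force: [-0.7, 0.2, -1.8]
width: 0.277
```

```bash
python3 -c "
from h import *
go((.5685,.206,.149),.11)
"
```

```text
t 5.0 pos [0.5685 0.2058 0.1475] jawyaw 0.11004113750791233 F [-0.708   0.2494 -1.75  ] w 0.27705226269316485
turn [ 0.     -0.0009 -0.0012] shift cm [-0.1453 -0.0026 -0.0185]
```

>>> arm_command([
  [[0, 0, 0, -0.5, 0, 0, 0], [0, 0, 0, -1, 0, 0, 0], [0, 0, 0, -1.5, 0, 0, 0], [0, 0, 0, -2, 0, 0, 0], [0, 0, 0, -2, 0, 0, 0], [0, 0, 0, -2, 0, 0, 0], [0, 0, 0, -2, 0, 0, 0], [0, 0, 0, -2, 0, 0, 0], [0, 0, 0, -2, 0, 0, 0], [0, 0, 0, -1.5, 0, 0, 0]],
])

```text
time: 6.0
tool_pos: [0.5679, 0.2056, 0.3279]
tcp_rot: [1.132, 1.257, -1.123]
wrist_force: [0.5, -0.0, -0.5]
width: 0.277
```

```bash
python3 -c "
from h import *
go((.5685,.206,.31),.11)
p,_=bot.read_camera('side');cv2.imwrite('pics/s3.png',cv2.resize(p[100:340,180:400],None,fx=2.5,fy=2.5))
"
```

```text
t 6.0 pos [0.5679 0.2056 0.3279] jawyaw 0.1100522256853262 F [ 0.4833 -0.0055 -0.4818] w 0.2766077628221828
turn [ 0.0001 -0.0018 -0.0056] shift cm [ 1.7862  0.0509 -0.0337]
```

View pics/s3.png

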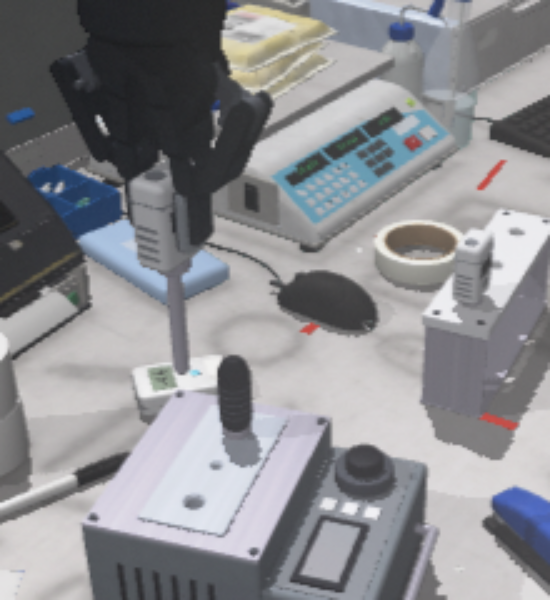

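The logger hangs straight in the jaws and the vacated well shows at (193,502) in the crop. Next I'll carry it to the far rack place.

```bash
python3 -c "
from h import *
go((.595,-.280,.30),.11,12)
"
```

```text
t 6.05 pos [0.5691 0.206  0.3311] jawyaw 0.11011402553378909 F [0.9252 0.2357 1.3073] w 0.2768596516990966
turn [ 0.0001 -0.0027 -0.0103] shift cm [ 2.9509 -2.7994 48.5942]
per row turn [ 0.     -0.0002 -0.0009] shift [ 0.2459 -0.2333  4.0495]
```

>>> arm_command([
  [[0, -0.003, -0.01, 0, -0.1, 2, 0], [0, 0, 0, 0, -0.2, 4, 0], [0, 0, 0, 0, -0.25, 4.5, 0], [0, 0, 0, 0, -0.25, 4.5, 0], [0, 0, 0, 0, -0.25, 4.5, 0], [0, 0, 0, 0, -0.25, 4.5, 0], [0, 0, 0, 0, -0.25, 4.5, 0], [0, 0, 0, 0.2, -0.25, 4.5, 0], [0, 0, 0, 0.2, -0.25, 4.5, 0], [0, 0, 0, 0.2, -0.2, 4, 0]],
])

```text
time: 7.05
tool_pos: [0.5939, -0.2172, 0.3281]
tcp_rot: [1.124, 1.262, -1.114]
wrist_force: [0.3, 1.0, -0.7]
width: 0.27
```

```bash
python3 -c "
from h import *
go((.595,-.280,.30),.11)
"
```

```text
t 7.05 pos [ 0.5939 -0.2172  0.3281] jawyaw 0.12139417087710325 F [ 0.3271  0.961  -0.6651] w 0.27046123526759136
turn [ 0.0114 -0.0028 -0.0058] shift cm [ 2.7934 -0.6642  6.2509]
```

>>> arm_command([
  [[0.011, -0.003, -0.006, 0, -0.2, 2.5, 0], [0, 0, 0, 0.5, -0.25, 2, 0], [0, 0, 0, 2, -0.2, 1.5, 0], [0, 0, 0, 2, 0, 0, 0], [0, 0, 0, 2, 0, 0, 0], [0, 0, 0, 1.5, 0, 0, 0], [0, 0, 0, 0, 0, 0, 0]],
])

```text
time: 7.75
tool_pos: [0.5915, -0.2886, 0.244]
tcp_rot: [1.133, 1.256, -1.138]
wrist_force: [-0.4, -0.1, -0.8]
width: 0.277
```

```bash
python3 - <<'E'
from h import *
go((.595,-.280,.235),.11)
for n in("side","top"):
    p,_=bot.read_camera(n);cv2.imwrite(f'pics/{n}4.png',p)
    c=p[90:290,250:450] if n=="side" else p[190:310,195:305]
    cv2.imwrite(f'pics/{n}4c.png',cv2.resize(c,None,fx=3 if n=="side" else 5,fy=3 if n=="side" else 5,interpolation=3)[:600])
E
```

```text
t 7.75 pos [ 0.5915 -0.2886  0.244 ] jawyaw 0.09985466219914016 F [-0.4443 -0.1008 -0.8191] w 0.27720858595674774
turn [-0.0101  0.0009  0.0033] shift cm [ 0.8954  0.4379 -0.818 ]
```

View pics/side4c.png

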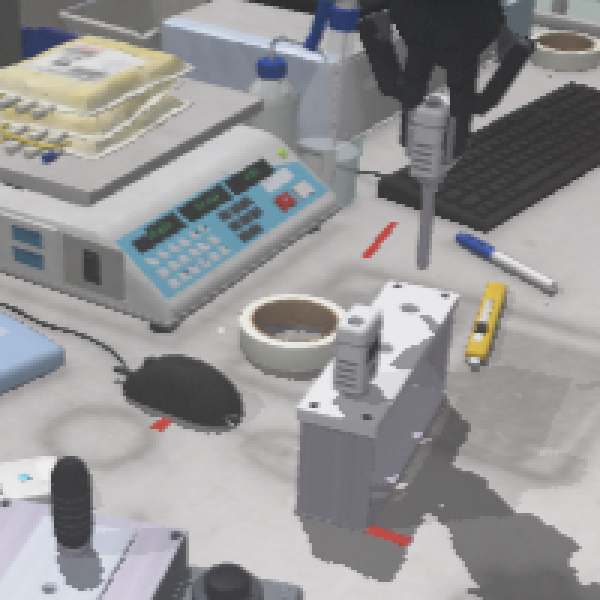

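View pics/top4c.png

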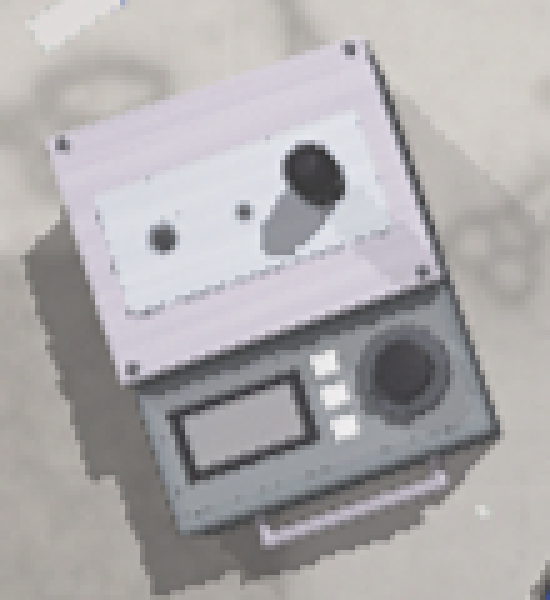

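```bash
python3 - <<'E'
from h import *
f=lambda L,s,o:(np.array(L)+.5)/s-.5+np.array(o)
# precise hole centroids by dark blobs
def blob(img,c,r,thr):
    g=cv2.cvtColor(img,cv2.COLOR_BGR2GRAY);x,y=c;w=g[y-r:y+r+1,x-r:x+r+1].astype(float)
    W=np.clip(thr-w,0,None);v,u=np.mgrid[y-r:y+r+1,x-r:x+r+1];return (u*W).sum()/W.sum(),(v*W).sum()/W.sum(),W.max()
t=cv2.imread('pics/top4.png');s=cv2.imread('pics/side4.png');t0=cv2.imread('pics/top0.png')
wt=blob(t,(227,237),4,170);print("well top",wt,ray("top",wt[:2],.108)*1000)
pt=blob(t0,(432,231),5,170);print("place2 top",pt,ray("top",pt[:2],.096)*1000)
print("place2 side",ray("side",f([(411,308)],3,(250,90)),.096)*1000)
print("tip side centre",ray("side",f([(423,264)],3,(250,90)),.1305)*1000)
cv2.imwrite('pics/z.png',cv2.resize(s[140:205,370:415],None,fx=9,fy=9,interpolation=0))
E
```

```text
well top (np.float64(227.19605173587473), np.float64(237.36759700476514), np.float64(95.0)) [[568.695  206.9998 108.    ]]
place2 top (np.float64(432.3328550932568), np.float64(230.9770444763271), np.float64(67.0)) [[ 594.9986 -280.4307   96.    ]]
place2 side [[ 593.4428 -283.081    96.    ]]
tip side centre [[ 593.0825 -295.7702  130.5   ]]
```

View pics/z.png

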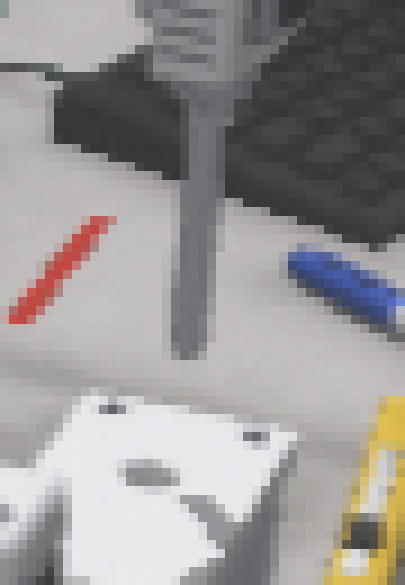

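```bash
python3 -c "
from h import *
go((.5949,-.2816,.225),.11)
"
```

```text
t 7.85 pos [ 0.5928 -0.289   0.2468] jawyaw 0.10025607800148795 F [-0.4236  1.4436 -0.2821] w 0.2800288175107336
turn [-0.0097  0.0032 -0.0001] shift cm [ 2.1751  0.2833 -0.7221]
```

>>> arm_command([
  [[-0.01, 0.003, 0, 0.7, 0.28, -0.72, 0], [0, 0, 0, 0.7, 0, 0, 0], [0, 0, 0, 0.6, 0, 0, 0], [0, 0, 0, 0, 0, 0, 0]],
])

```text
time: 8.25
tool_pos: [0.5974, -0.2808, 0.2297]
tcp_rot: [1.126, 1.253, -1.123]
wrist_force: [-0.6, 0.3, -0.8]
width: 0.275
```

```bash
python3 -c "
from h import *
go((.5949,-.2816,.225),.11)
"
```

```text
t 8.25 pos [ 0.5974 -0.2808  0.2297] jawyaw 0.11275767701028695 F [-0.6094  0.2509 -0.7663] w 0.27549569874318003
turn [ 0.0027  0.0036 -0.006 ] shift cm [ 0.4659 -0.262   0.0501]
```

>>> arm_command([
  [[0, 0.003, -0.005, 0.5, -0.2, 0, 0], [0, 0, 0, 0, 0, 0, 0]],
])

```text
time: 8.45
tool_pos: [0.5955, -0.2809, 0.2246]
tcp_rot: [1.125, 1.259, -1.125]
wrist_force: [0.1, -0.1, -1.5]
width: 0.276
```

```bash
python3 - <<'E'
from h import *
go((.5949,-.2816,.225),.11)
p,_=bot.read_camera('side');cv2.imwrite('pics/s5.png',cv2.resize(p[130:230,350:430],None,fx=6,fy=6,interpolation=0))
go((.5949,-.2816,.225),.11)
E
```

```text
t 8.45 pos [ 0.5955 -0.2809  0.2246] jawyaw 0.11312816554506255 F [ 0.1084 -0.1279 -1.5345] w 0.27619304931858185
turn [ 0.0031  0.0007 -0.001 ] shift cm [-0.0399 -0.0635  0.0602]
t 8.5 pos [ 0.5959 -0.2811  0.2252] jawyaw 0.11304153123428216 F [ 1.2276 -0.7436 -0.8756] w 0.2757074908776532
turn [ 0.003   0.0014 -0.002 ] shift cm [ 0.0208 -0.1044  0.0369]
```

View pics/s5.png

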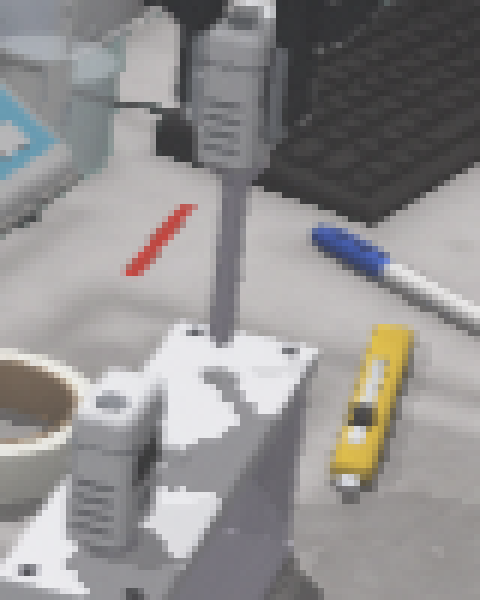

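The stem tip is at (222,340) in the crop, directly above the hole at (220,375). Lowering it now.

>>> arm_command([
  [[0.002, 0, 0, 0.8, -0.1, 0.03, 0], [0, 0, 0, 0.8, 0, 0, 0], [0, 0, 0, 0.8, 0, 0, 0], [0, 0, 0, 0.8, 0, 0, 0], [0, 0, 0, 0.8, 0, 0, 0]],
])

```text
time: 9.0
tool_pos: [0.5956, -0.2824, 0.1836]
tcp_rot: [1.128, 1.254, -1.126]
wrist_force: [-0.1, 0.9, -0.2]
width: 0.277
```

```bash
python3 - <<'E'
from h import *
go((.5949,-.2816,.1355),.11)
E
```

```text
t 9.0 pos [ 0.5956 -0.2824  0.1836] jawyaw 0.11029273081437677 F [-0.0696  0.9494 -0.2339] w 0.27682507295665454
turn [ 0.0003  0.003  -0.0044] shift cm [ 4.8103 -0.0858 -0.1039]
```

In the hole with no contact force, so I'll continue down.

>>> arm_command([
  [[0, 0.002, -0.003, 0.8, -0.05, -0.05, 0], [0, 0, 0, 0.8, 0, 0, 0], [0, 0, 0, 0.8, 0, 0, 0], [0, 0, 0, 0.8, 0, 0, 0], [0, 0, 0, 0.7, 0, 0, 0], [0, 0, 0, 0.4, 0, 0, 0]],
])

```text
time: 9.6
tool_pos: [0.5942, -0.2814, 0.1348]
tcp_rot: [1.127, 1.261, -1.128]
wrist_force: [-5.2, 1.5, 43.8]
width: 0.271
```

```bash
python3 - <<'E'
from h import *
go((.5949,-.2816,.1355),.11)
E
```

```text
t 9.6 pos [ 0.5942 -0.2814  0.1348] jawyaw 0.11037871245917937 F [-5.2055  1.4747 43.7625] w 0.27114634401413573
turn [ 0.0004 -0.001   0.0015] shift cm [-0.0729  0.0722  0.027 ]
```

Collar contact at the expected height. Releasing.

>>> arm_command([
  [[0, 0, 0, -0.1, 0, 0, 0], [0, 0, 0, 0, 0, 0, 0.3], [0, 0, 0, 0, 0, 0, 0.6], [0, 0, 0, 0, 0, 0, 1], [0, 0, 0, 0, 0, 0, 1], [0, 0, 0, 0, 0, 0, 1]],
])

```text
time: 10.2
tool_pos: [0.5954, -0.2821, 0.1372]
tcp_rot: [1.128, 1.258, -1.127]
wrist_force: [-0.1, -0.3, 1.1]
width: 0.954
```

>>> arm_command([
  [[0, 0, 0, -0.5, 0, 0, 1], [0, 0, 0, -1, 0, 0, 1], [0, 0, 0, -2, 0, 0, 1], [0, 0, 0, -2, 0, 0, 1], [0, 0, 0, -2, 0, 0, 1], [0, 0, 0, -2, 0, 0, 1], [0, 0, 0, -1, 0, 0, 1], [0, 0, 0, 0, 0, 0, 1]],
])

```text
time: 11.0
tool_pos: [0.5955, -0.2821, 0.251]
tcp_rot: [1.128, 1.255, -1.126]
wrist_force: [0.5, 0.1, -0.2]
width: 0.998
```

```bash
python3 - <<'E'
from h import *
go((.5645,-.143,.25),.13)
p,_=bot.read_camera('side');cv2.imwrite('pics/s6.png',cv2.resize(p[100:300,280:480],None,fx=3,fy=3,interpolation=3))
E
```

```text
t 11.0 pos [ 0.5955 -0.2821  0.251 ] jawyaw 0.11037277616286083 F [ 0.4709  0.1469 -0.1878] w 0.9978077553690315
turn [-0.0196  0.0023 -0.0033] shift cm [  0.059   -1.5513 -14.1709]
```

View pics/s6.png

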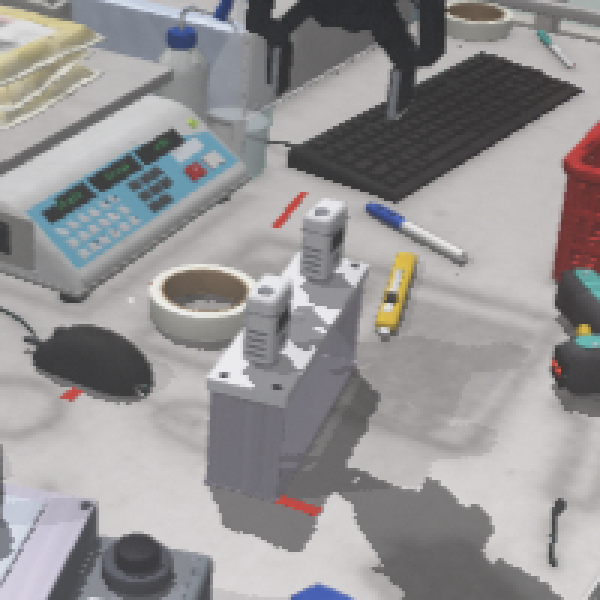

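The checked logger stands upright and home at (322,245). Next, the other logger at (268,320).

>>> arm_command([
  [[-0.02, 0, 0, 0, -0.2, -2, 1], [0, 0, 0, 0, -0.4, -3, 1], [0, 0, 0, 0, -0.4, -3, 1], [0, 0, 0, 0, -0.3, -3, 1], [0, 0, 0, 0, -0.25, -2.5, 1], [0, 0, 0, 0, 0, -0.4, 1], [0, 0, 0, 0, 0, 0, 1]],
])

```text
time: 11.75
tool_pos: [0.5539, -0.1351, 0.2399]
tcp_rot: [1.109, 1.284, -1.115]
wrist_force: [-0.1, -0.1, 0.2]
width: 1.0
```

```bash
python3 - <<'E'
from h import *
go((.5645,-.143,.137),.13)
E
```

```text
t 11.75 pos [ 0.5539 -0.1351  0.2399] jawyaw 0.13471171173058624 F [-0.0545 -0.1498  0.1905] w 1.00044618858565
turn [ 0.0047 -0.0077  0.0116] shift cm [10.2707  1.06    1.0075]
```

>>> arm_command([
  [[0.004, -0.008, 0.011, 0.5, 1.05, 0.95, 1], [0, 0, 0, 1, 0, 0, 1], [0, 0, 0, 1, 0, 0, 1], [0, 0, 0, 1, 0, 0, 1]],
])

```text
time: 12.15
tool_pos: [0.5675, -0.146, 0.202]
tcp_rot: [1.113, 1.265, -1.114]
wrist_force: [0.3, -0.1, -0.1]
width: 1.0
```

```bash
python3 - <<'E'
from h import *
go((.5645,-.143,.137),.13)
E
```

```text
t 12.15 pos [ 0.5675 -0.146   0.202 ] jawyaw 0.1290844121125875 F [ 0.3106 -0.1412 -0.1328] w 1.0002102453234734
turn [-0.0009  0.0024 -0.0014] shift cm [ 6.4971 -0.2715 -0.3549]
```

>>> arm_command([
  [[0, 0.002, 0, 1, -0.25, -0.33, 1], [0, 0, 0, 1, 0, 0, 1], [0, 0, 0, 1, 0, 0, 1], [0, 0, 0, 1, 0, 0, 1], [0, 0, 0, 1, 0, 0, 1], [0, 0, 0, 1, 0, 0, 1], [0, 0, 0, 0.3, 0, 0, 1], [0, 0, 0, 0, 0, 0, 1]],
])

```text
time: 12.95
tool_pos: [0.5618, -0.1432, 0.129]
tcp_rot: [1.114, 1.272, -1.117]
wrist_force: [0.8, 0.2, 0.3]
width: 0.999
```

```bash
python3 - <<'E'
from h import *
go((.5645,-.143,.137),.13)
p,_=bot.read_camera('side');cv2.imwrite('pics/s7.png',cv2.resize(p[100:300,280:480],None,fx=3,fy=3,interpolation=3))
E
```

```text
t 12.95 pos [ 0.5618 -0.1432  0.129 ] jawyaw 0.12737710749892894 F [0.8029 0.2392 0.2598] w 0.9994404376884553
turn [-0.0026 -0.0025  0.005 ] shift cm [-0.7982  0.2672  0.0116]
```

View pics/s7.png

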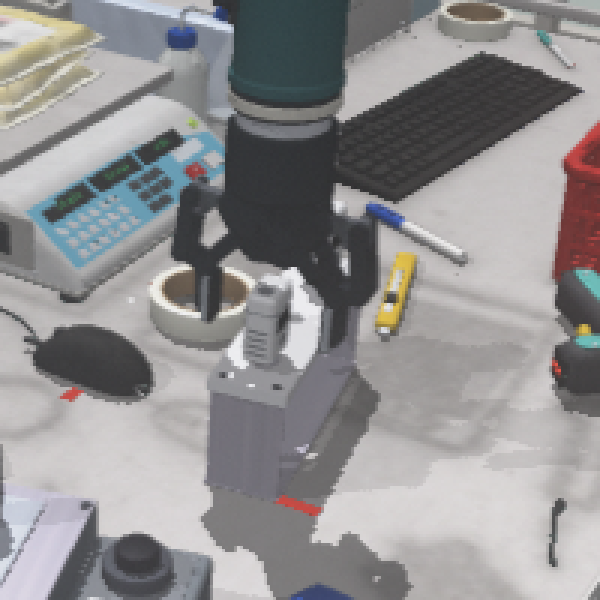

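The fingers straddle the logger but sit slightly low. I'll raise 9 mm, correct x and close.

>>> arm_command([
  [[0, -0.002, 0.004, -0.9, 0.27, 0, 1], [0, 0, 0, 0, 0, 0, 1], [0, 0, 0, 0, 0, 0, 0], [0, 0, 0, 0, 0, 0, 0], [0, 0, 0, 0, 0, 0, 0], [0, 0, 0, 0, 0, 0, 0], [0, 0, 0, 0, 0, 0, 0], [0, 0, 0, 0, 0, 0, 0]],
])

```text
time: 13.8
tool_pos: [0.5664, -0.1434, 0.1422]
tcp_rot: [1.115, 1.263, -1.113]
wrist_force: [0.6, 0.4, 0.2]
width: 0.274
```

```bash
python3 - <<'E'
from h import *
go((.5645,-.143,.137),.13)
p,_=bot.read_camera('side');cv2.imwrite('pics/s8.png',cv2.resize(p[100:300,280:480],None,fx=3,fy=3,interpolation=3))
go((.5645,-.143,.137),.13)
E
```

```text
t 13.8 pos [ 0.5664 -0.1434  0.1422] jawyaw 0.12759497591132682 F [0.6059 0.4473 0.1791] w 0.2737541337977535
turn [-0.0024  0.0018 -0.0036] shift cm [ 0.518  -0.1829 -0.0649]
t 13.85 pos [ 0.5664 -0.1434  0.1422] jawyaw 0.12761637077722732 F [-0.5016  0.4809  1.248 ] w 0.27314584021137
turn [-0.0024  0.0018 -0.0036] shift cm [ 0.5166 -0.1839 -0.0645]
```

View pics/s8.png

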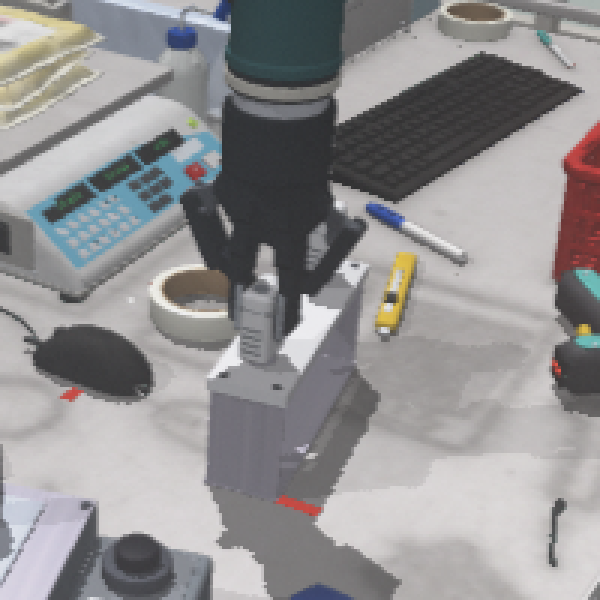

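>>> arm_command([
  [[0, 0, 0, -0.5, 0, 0, 0], [0, 0, 0, -1, 0, 0, 0], [0, 0, 0, -2, 0, 0, 0], [0, 0, 0, -2, 0, 0, 0], [0, 0, 0, -2, 0, 0, 0], [0, 0, 0, -2, 0, 0, 0], [0, 0, 0, -3, 0, 0, 0], [0, 0, 0, -3, 0, 0, 0], [0, 0, 0, -3, 0, 0, 0], [0, 0, 0, -0.5, 0, 0, 0]],
])

```text
time: 14.85
tool_pos: [0.5647, -0.143, 0.3412]
tcp_rot: [1.115, 1.264, -1.114]
wrist_force: [1.1, -0.7, -0.8]
width: 0.274
```

```bash
python3 - <<'E'
from h import *
go((.5687,.206,.33),.11)
p,_=bot.read_camera('side');cv2.imwrite('pics/s9.png',cv2.resize(p[60:260,280:480],None,fx=3,fy=3,interpolation=3))
E
```

```text
t 14.85 pos [ 0.5647 -0.143   0.3412] jawyaw 0.12755511387420582 F [ 1.0532 -0.6786 -0.7643] w 0.2742252189806125
turn [ 0.0176  0.0016 -0.0025] shift cm [  1.0777   4.8322 -34.5645]
```

View pics/s9.png

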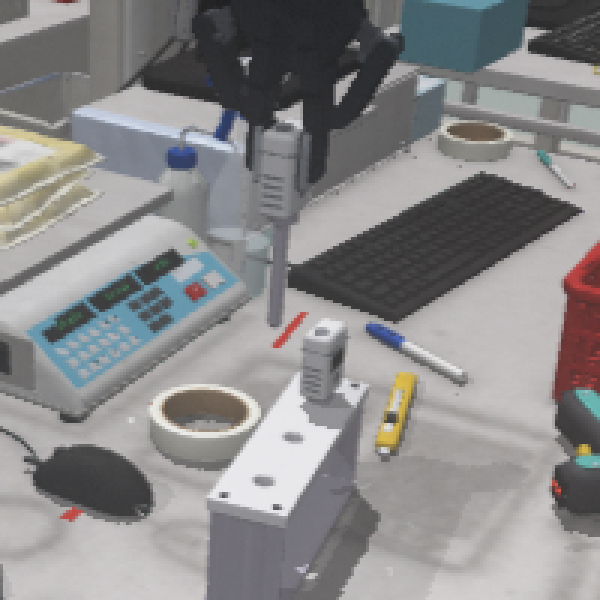

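>>> arm_command([
  [[0.015, 0, 0, 0, 0.3, -2, 0], [0, 0, 0, 0, 0.5, -4, 0], [0, 0, 0, 0, 0.6, -4.5, 0], [0, 0, 0, 0, 0.6, -4.5, 0], [0, 0, 0, 0, 0.6, -4.5, 0], [0, 0, 0, 0, 0.6, -4.5, 0], [0, 0, 0, 0, 0.6, -4, 0], [0, 0, 0, 0, 0.4, -3, 0], [0, 0, 0, 0, 0.3, -2, 0], [0, 0, 0, 0, 0, 0, 0]],
])

```text
time: 15.9
tool_pos: [0.5649, 0.2007, 0.3178]
tcp_rot: [1.115, 1.274, -1.149]
wrist_force: [-0.2, -1.0, -1.2]
width: 0.275
```

```bash
python3 - <<'E'
from h import *
go((.5687,.206,.25),.11)
E
```

```text
t 15.9 pos [0.5649 0.2007 0.3178] jawyaw 0.10742471105190789 F [-0.2311 -0.9714 -1.1895] w 0.275087375857031
turn [-0.0026  0.0016  0.0252] shift cm [ 6.764   0.6058 -0.4944]
```

>>> arm_command([
  [[-0.003, 0.002, 0.025, 1, 0.5, -0.45, 0], [0, 0, 0, 1.5, 0, 0, 0], [0, 0, 0, 1.5, 0, 0, 0], [0, 0, 0, 1, 0, 0, 0], [0, 0, 0, 0.5, 0, 0, 0], [0, 0, 0, 0, 0, 0, 0]],
])

```text
time: 16.5
tool_pos: [0.5654, 0.2015, 0.2512]
tcp_rot: [1.119, 1.264, -1.14]
wrist_force: [-0.2, 0.2, -1.1]
width: 0.274
```

```bash
python3 - <<'E'
from h import *
go((.5687,.206,.24),.11)
E
```

```text
t 16.5 pos [0.5654 0.2015 0.2512] jawyaw 0.1093854395083471 F [-0.212   0.1968 -1.0912] w 0.27358688240738704
turn [-0.0006  0.0043  0.0127] shift cm [ 1.1084  0.3921 -0.4128]
```

>>> arm_command([
  [[0, 0.004, 0.013, 0.6, 0.35, -0.4, 0], [0, 0, 0, 0.4, 0, 0, 0], [0, 0, 0, 0, 0, 0, 0]],
])

```text
time: 16.8
tool_pos: [0.5695, 0.2057, 0.2413]
tcp_rot: [1.131, 1.257, -1.127]
wrist_force: [0.5, 0.0, -1.0]
width: 0.271
```

```bash
python3 - <<'E'
from h import *
go((.5687,.206,.24),.11)
p,_=bot.read_camera('side');cv2.imwrite('pics/side10.png',p);cv2.imwrite('pics/s10.png',cv2.resize(p[220:320,215:315],None,fx=6,fy=6,interpolation=0))
go((.5687,.206,.24),.11)
E
```

```text
t 16.8 pos [0.5695 0.2057 0.2413] jawyaw 0.10823862671154715 F [ 0.4593  0.0052 -1.0497] w 0.2714525068589749
turn [-0.0018 -0.0004 -0.0032] shift cm [ 0.1337 -0.0778 -0.0345]
t 16.85 pos [0.5697 0.2058 0.2417] jawyaw 0.10831516769429325 F [ 0.3836  0.3863 -1.3095] w 0.2713453851910354
turn [-0.0017 -0.0005 -0.0037] shift cm [ 0.1689 -0.0945 -0.029 ]
```

View pics/s10.png

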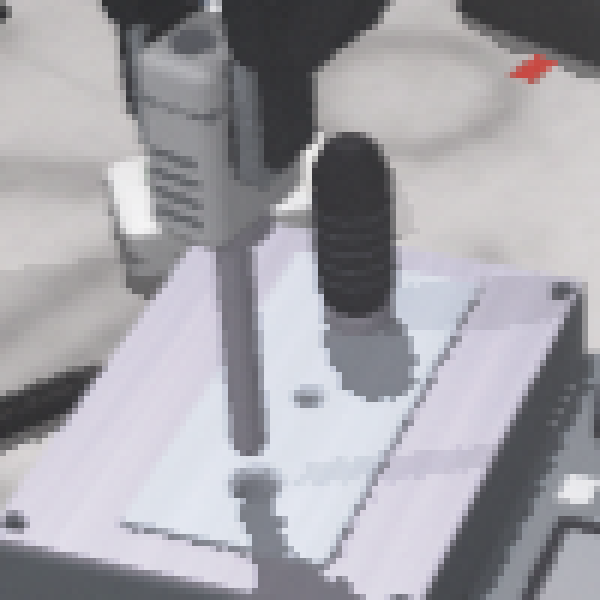

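```bash
python3 - <<'E'
from h import *
f=lambda L:(np.array(L)+.0)/6+np.array((215,220))-.5+.5/6*0
w=ray("side",f([(254,487)]),.108)[0]; t=ray("side",f([(250.5,444)]),.1205)[0]
print(w,t,t-w, proj("side",[w,w+[0,0,.0125]])*6-np.array((215,220))*6)
E
```

```text
[0.5674 0.2065 0.108 ] [0.5701 0.2038 0.1205] [ 0.0027 -0.0027  0.0125] [[251.     484.    ]
 [247.9705 449.8977]]
```

>>> arm_command([
  [[0, 0, -0.003, 0.5, -0.09, -0.03, 0], [0, 0, 0, 0.5, 0, 0, 0], [0, 0, 0, 0.5, 0, 0, 0], [0, 0, 0, 0.3, 0, 0, 0]],
])

```text
time: 17.25
tool_pos: [0.5696, 0.2064, 0.2248]
tcp_rot: [1.131, 1.257, -1.126]
wrist_force: [-2.3, -1.6, -0.7]
width: 0.278
```

```bash
python3 - <<'E'
from h import *
go((.5685,.206,.154),.11)
p,_=bot.read_camera('side');cv2.imwrite('pics/s11.png',cv2.resize(p[220:320,215:315],None,fx=6,fy=6,interpolation=0))
go((.5685,.206,.154),.11)
E
```

```text
t 17.25 pos [0.5696 0.2064 0.2248] jawyaw 0.10873890754472526 F [-2.3342 -1.5903 -0.6893] w 0.27815370867212286
turn [-0.0013 -0.0007 -0.0036] shift cm [ 7.0748 -0.1422  0.0301]
t 17.3 pos [0.5693 0.2062 0.224 ] jawyaw 0.10874282534329993 F [-0.6305 -0.3241 -1.6573] w 0.2771108780627914
turn [-0.0013 -0.0005 -0.0027] shift cm [ 7.0025 -0.1051  0.0185]
```

View pics/s11.png

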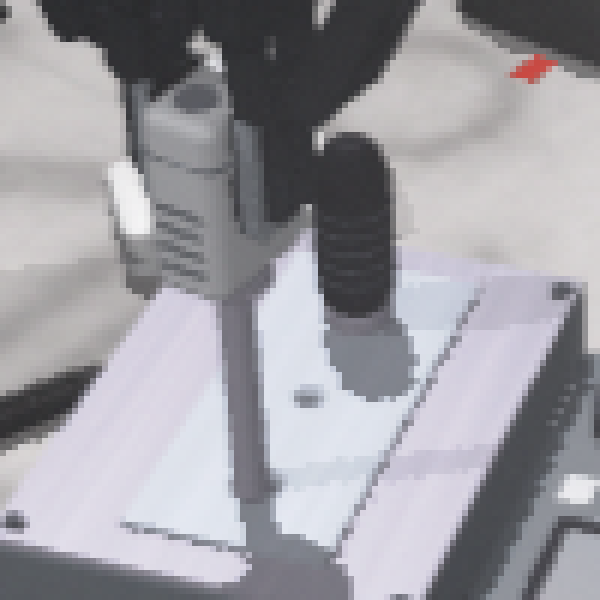

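The tip is entering the well at (252,490), with the hole edge visible to its right at (275,487). I'll shift about 1 mm in -x and continue.

>>> arm_command([
  [[0, 0, -0.003, 0.4, -0.12, 0.03, 0], [0, 0, 0, 0.5, 0, 0, 0], [0, 0, 0, 0.5, 0, 0, 0], [0, 0, 0, 0.4, 0, 0, 0]],
])

```text
time: 17.7
tool_pos: [0.5684, 0.2061, 0.2046]
tcp_rot: [1.13, 1.259, -1.128]
wrist_force: [0.7, -0.3, -0.7]
width: 0.272
```

```bash
python3 - <<'E'
from h import *
go((.5685,.206,.154),.11)
E
```

```text
t 17.7 pos [0.5684 0.2061 0.2046] jawyaw 0.10858167257130884 F [ 0.6761 -0.2522 -0.7282] w 0.27186183709599265
turn [-0.0014 -0.0012 -0.0005] shift cm [5.0602 0.0043 0.0128]
```

It's about 25 mm into the well and free of load. Continuing.

>>> arm_command([
  [[0, -0.001, 0, 0.6, 0, 0, 0], [0, 0, 0, 0.6, 0, 0, 0], [0, 0, 0, 0.6, 0, 0, 0], [0, 0, 0, 0.6, 0, 0, 0], [0, 0, 0, 0.6, 0, 0, 0], [0, 0, 0, 0.6, 0, 0, 0]],
])

```text
time: 18.3
tool_pos: [0.5685, 0.2062, 0.1651]
tcp_rot: [1.129, 1.258, -1.128]
wrist_force: [-0.2, -0.1, -0.4]
width: 0.273
```

```bash
python3 - <<'E'
from h import *
go((.5685,.206,.154),.11)
E
```

```text
t 18.3 pos [0.5685 0.2062 0.1651] jawyaw 0.10854261023509375 F [-0.198  -0.0683 -0.4427] w 0.2731837309286689
turn [-0.0015 -0.0002 -0.0005] shift cm [1.1128 0.0022 0.0173]
```

>>> arm_command([
  [[0, 0, 0, 0.4, 0, 0, 0], [0, 0, 0, 0.4, 0, 0, 0], [0, 0, 0, 0.3, 0, 0, 0]],
])

```text
time: 18.6
tool_pos: [0.5682, 0.2061, 0.154]
tcp_rot: [1.128, 1.259, -1.129]
wrist_force: [-8.3, -2.3, 20.2]
width: 0.276
```

```bash
python3 - <<'E'
from h import *
go((.5685,.206,.154),.11)
E
```

```text
t 18.6 pos [0.5682 0.2061 0.154 ] jawyaw 0.10858103374592473 F [-8.2568 -2.278  20.2474] w 0.27584569687038735
turn [-0.0014  0.      0.0007] shift cm [0.003  0.0295 0.016 ]
```

Seated at the expected height (contact at 0.154). Release and retreat.

>>> arm_command([
  [[0, 0, 0, 0.1, 0, 0, 0], [0, 0, 0, 0, 0, 0, 0.3], [0, 0, 0, 0, 0, 0, 0.6], [0, 0, 0, 0, 0, 0, 1], [0, 0, 0, 0, 0, 0, 1], [0, 0, 0, 0, 0, 0, 1]],
])

```text
time: 19.2
tool_pos: [0.5695, 0.2065, 0.1551]
tcp_rot: [1.131, 1.257, -1.127]
wrist_force: [-0.4, -0.3, 0.6]
width: 0.959
```

>>> arm_command([
  [[0, 0, 0, -0.5, 0, 0, 1], [0, 0, 0, -1, 0, 0, 1], [0, 0, 0, -2, 0, 0, 1], [0, 0, 0, -2, 0, 0, 1], [0, 0, 0, -2, 0, 0, 1], [0, 0, 0, -2, 0, 0, 1], [0, 0, 0, -1, 0, 0, 1], [0, 0, 0, 0, 0, 0, 1]],
])

```text
time: 20.0
tool_pos: [0.5694, 0.2065, 0.2681]
tcp_rot: [1.132, 1.256, -1.126]
wrist_force: [0.2, -0.1, 0.8]
width: 1.002
```

```bash
python3 - <<'E'
from h import *
go((.509,.0925,.2),None)
p,_=bot.read_camera('side');cv2.imwrite('pics/s12.png',cv2.resize(p[180:330,205:405],None,fx=3,fy=3,interpolation=3))
E
```

```text
t 20.0 pos [0.5694 0.2065 0.2681] jawyaw 0.10852759137084271 F [ 0.1577 -0.0538  0.7988] w 1.0023597489259064
turn [ 0.     -0.0009 -0.004 ] shift cm [ 6.7696 -7.2626 10.6801]
```

View pics/s12.png

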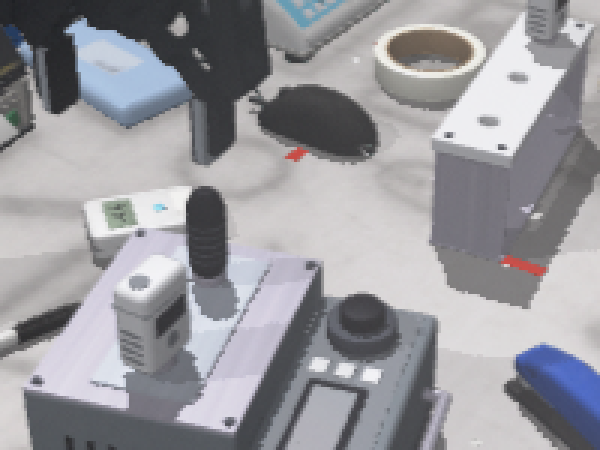

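```bash
python3 - <<'E'
from h import *
f=lambda L,s,o:(np.array(L)+.5)/s-.5+np.array(o)
# triangulate key top
def r(n,uv):
    a=ray(n,uv,0)[0];b=ray(n,uv,.3)[0];d=(b-a)/np.linalg.norm(b-a);return a,d
a,d=r("top",f([(402,369)],5,(195,190))); b,e=r("side",f([(361,307)],3,(205,180)))
M=np.c_[d,-e];s=np.linalg.lstsq(M,b-a,rcond=None)[0];print(a+d*s[0],b+e*s[1])
T=bot.camera_info("top");D=np.load("top0.npy");v,u=np.mgrid[:480,:640];K=T["K"]
P=np.stack([(u-K[0,2])/K[0,0]*D,(v-K[1,2])/K[1,1]*D,D],-1)@T["extrinsics"][:3,:3].T+T["extrinsics"][:3,3]
q=P[250:282,258:296].reshape(-1,3);q=q[q[:,2]>.05];rad=np.hypot(q[:,0]-.5095,q[:,1]-.0934)
for lo,hi in((0,.006),(.006,.012),(.012,.015),(.015,.018),(.018,.021),(.021,.025),(.025,.032)):
    z=q[(rad>=lo)&(rad<hi),2];print(lo,hi,len(z),np.median(z),z.std())
cv2.imwrite('pics/key.png',cv2.resize(cv2.imread('pics/side0.png')[265:310,300:350],None,fx=12,fy=12,interpolation=0))
E
```

```text
[0.5097 0.0927 0.1024] [0.5086 0.0921 0.1022]
0 0.006 20 0.10207900832905081 0.001543521914552009
0.006 0.012 62 0.10209134869831782 0.0017734919009734576
0.012 0.015 44 0.09873430680433737 0.005014377801986897
0.015 0.018 53 0.09215622318009054 0.002101660502968078
0.018 0.021 60 0.09190030981382358 0.0024680734751724065
0.021 0.025 98 0.08128763568043207 0.005105945776216849
0.025 0.032 213 0.0809650553261343 0.0017675692890153387
```

View pics/key.png

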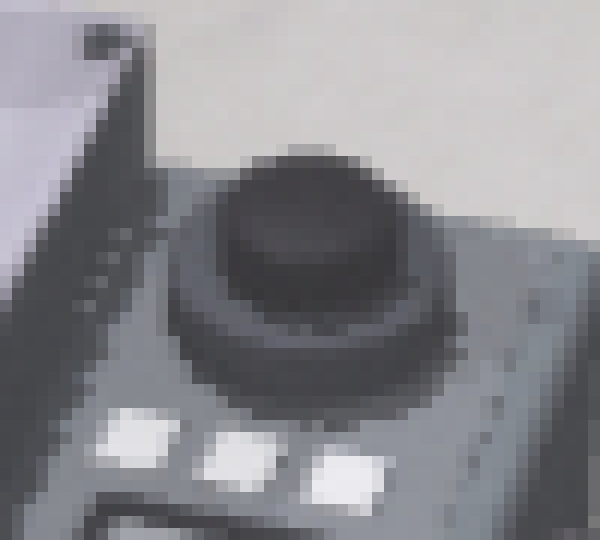

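The key top is at z ≈ 0.102 and its bezel at 0.092, so closed fingertips can press it fully. Moving over it with the jaws closed.

>>> arm_command([
  [[0, 0, 0, 0, -1, 1.5, 0], [0, 0, 0, 0, -2, 3, 0], [0, 0, 0, 0, -2, 3, 0], [0, 0, 0, 0, -1.5, 2, 0], [0, 0, 0, 0.5, -0.5, 1, 0], [0, 0, 0, 1, 0, 0, 0], [0, 0, 0, 1, 0, 0, 0], [0, 0, 0, 1, 0, 0, 0], [0, 0, 0, 0, 0, 0, 0]],
])

```text
time: 20.95
tool_pos: [0.5025, 0.0886, 0.2192]
tcp_rot: [1.121, 1.267, -1.137]
wrist_force: [-0.5, 0.3, -0.0]
width: -0.003
```

```bash
python3 - <<'E'
from h import *
go((.509,.0925,.15),.11)
E
```

```text
t 20.95 pos [0.5025 0.0886 0.2192] jawyaw 0.11016950064476455 F [-0.5281  0.2831 -0.0236] w -0.003241043313117114
turn [0.0002 0.0005 0.0121] shift cm [ 6.9076  0.7733 -0.3226]
```

>>> arm_command([
  [[0, 0, 0.012, 1, 0.7, -0.3, 0], [0, 0, 0, 1.5, 0, 0, 0], [0, 0, 0, 1.5, 0, 0, 0], [0, 0, 0, 1, 0, 0, 0], [0, 0, 0, 0.8, 0, 0, 0], [0, 0, 0, 0, 0, 0, 0]],
])

```text
time: 21.55
tool_pos: [0.5096, 0.0953, 0.1556]
tcp_rot: [1.122, 1.263, -1.127]
wrist_force: [-0.1, 1.2, 0.2]
width: -0.001
```

```bash
python3 - <<'E'
from h import *
go((.509,.0925,.124),.11)
p,_=bot.read_camera('side');cv2.imwrite('pics/s13.png',cv2.resize(p[180:330,205:405],None,fx=3,fy=3,interpolation=3))
E
```

```text
t 21.55 pos [0.5096 0.0953 0.1556] jawyaw 0.11487560012157405 F [-0.1282  1.2112  0.222 ] w -0.0005126650394881754
turn [0.0049 0.0002 0.0032] shift cm [ 3.1591 -0.0799  0.2694]
```

View pics/s13.png

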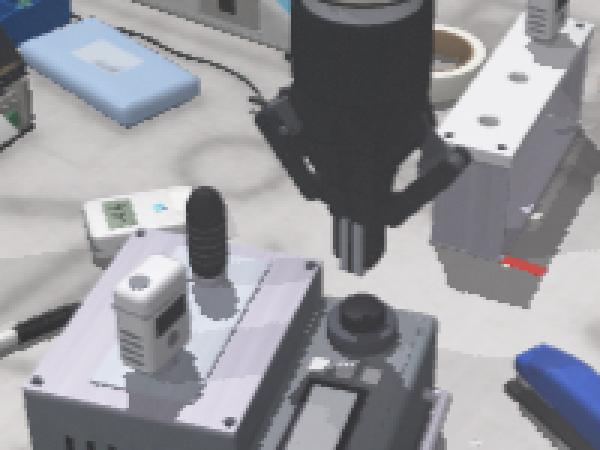

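The closed fingertips at (358,268) are directly above the key at (361,310). Descending.

>>> arm_command([
  [[0.005, 0, 0.003, 0.8, -0.08, 0.25, 0], [0, 0, 0, 0.8, 0, 0, 0], [0, 0, 0, 0.8, 0, 0, 0], [0, 0, 0, 0.4, 0, 0, 0]],
])

```text
time: 22.0
tool_pos: [0.5114, 0.0926, 0.1286]
tcp_rot: [1.131, 1.255, -1.124]
wrist_force: [-0.2, 0.0, -0.8]
width: -0.001
```

```bash
python3 - <<'E'
from h import *
go((.509,.0925,.118),.11)
E
```

```text
t 22.0 pos [0.5114 0.0926 0.1286] jawyaw 0.10909171971097337 F [-0.1538  0.0468 -0.7858] w -0.0007858042250900726
turn [-0.0009  0.0001 -0.006 ] shift cm [ 1.0597 -0.2457 -0.0174]
```

>>> arm_command([
  [[0, 0, -0.005, 0.4, -0.2, 0, 0], [0, 0, 0, 0.3, 0, 0, 0], [0, 0, 0, 0.25, 0, 0, 0]],
])

```text
time: 22.3
tool_pos: [0.5091, 0.0923, 0.1185]
tcp_rot: [1.129, 1.259, -1.129]
wrist_force: [-1.0, 0.7, 3.1]
width: -0.006
```

```bash
python3 - <<'E'
from h import *
go((.509,.0925,.118),.11)
E
```

```text
t 22.3 pos [0.5091 0.0923 0.1185] jawyaw 0.1089580232736949 F [-1.0019  0.74    3.1142] w -0.00583106077889391
turn [-0.001   0.      0.0001] shift cm [ 0.0484 -0.0124 -0.0235]
```

>>> arm_command([
  [[0, 0, 0, 0.15, 0, 0, 0], [0, 0, 0, 0.1, 0, 0, 0]],
])

```text
time: 22.5
tool_pos: [0.5092, 0.0923, 0.1179]
tcp_rot: [1.128, 1.259, -1.129]
wrist_force: [-5.0, -0.0, 8.4]
width: 0.001
```

>>> arm_command([
  [[0, 0, 0, 0.15, 0, 0, 0]],
])

```text
time: 22.6
tool_pos: [0.5093, 0.0923, 0.1179]
tcp_rot: [1.128, 1.259, -1.129]
wrist_force: [-4.9, -1.0, 12.9]
width: 0.003
```

The key is at its hard stop: force rose to 13 N with no further travel. Releasing and retreating clear.

>>> arm_command([
  [[0, 0, 0, -0.5, 0, 0, 0], [0, 0, 0, -1, 0, 0, 0], [0, 0, 0, -2, 0, 0, 0], [0, 0, 0, -3, 0, 0, 0], [0, 0, 0, -3, 0, 0, 0], [0, 0, 0, -3, 0, 0, 0], [0, 0, 0, -2, 0, 2, 0], [0, 0, 0, 0, 0, 4, 0], [0, 0, 0, 0, 0, 4, 0], [0, 0, 0, 0, 0, 4, 0]],
])

```text
time: 23.6
tool_pos: [0.5268, -0.0461, 0.2745]
tcp_rot: [1.125, 1.257, -1.116]
wrist_force: [0.9, 0.6, 0.5]
width: -0.001
```

>>> arm_command([
  [[0, 0, 0, 0, -0.5, 2, 0], [0, 0, 0, 0, 0, 0, 0], [0, 0, 0, 0, 0, 0, 0]],
])

```text
time: 23.9
tool_pos: [0.525, -0.0719, 0.2763]
tcp_rot: [1.13, 1.251, -1.119]
wrist_force: [-0.6, 0.4, 0.9]
width: -0.002
```

```bash
python3 - <<'E'
from h import *
f=lambda L,s,o:(np.array(L)+.5)/s-.5+np.array(o)
p,_=bot.read_camera('side');cv2.imwrite('pics/s14.png',p)
t,D=bot.read_camera('top');cv2.imwrite('pics/t14.png',t)
a=cv2.resize(t[200:280,195:315],None,fx=6,fy=6,interpolation=3);cv2.imwrite('pics/t14c.png',a)
cv2.imwrite('pics/t14d.png',cv2.resize(t[205:285,345:465],None,fx=6,fy=6,interpolation=3))
T=bot.camera_info("top");v,u=np.mgrid[:480,:640];K=T["K"]
P=np.stack([(u-K[0,2])/K[0,0]*D,(v-K[1,2])/K[1,1]*D,D],-1)@T["extrinsics"][:3,:3].T+T["extrinsics"][:3,3]
for n,c,z0 in(("next",(.5687,.207),.15),("done",(.595,-.2804),.14),("ref",(.594,.130),.15),("key",(.5095,.0927),.095)):
    q=P.reshape(-1,3);q=q[(np.hypot(q[:,0]-c[0],q[:,1]-c[1])<.03)&(q[:,2]>z0)&(q[:,2]<.2)]
    print(n,len(q),cv2.minAreaRect((q[:,:2]*1000).astype(np.float32)) if len(q) else 0,np.median(q[:,2]))
E
```

```text
next 219 ((569.6187744140625, 207.41334533691406), (24.625463485717773, 41.53049087524414), 7.605525493621826) 0.16942430391802588
done 210 ((595.3607788085938, -278.5130920410156), (24.318195343017578, 40.99308395385742), 3.25630784034729) 0.15668050993168964
ref 94 ((595.7813110351562, 132.34254455566406), (22.777009963989258, 22.21889877319336), 47.79008865356445) 0.1681261652616462
key 121 ((511.04754638671875, 92.50334930419922), (32.048316955566406, 34.4907341003418), 9.922417640686035) 0.10138895533618442
```

View pics/s14.png

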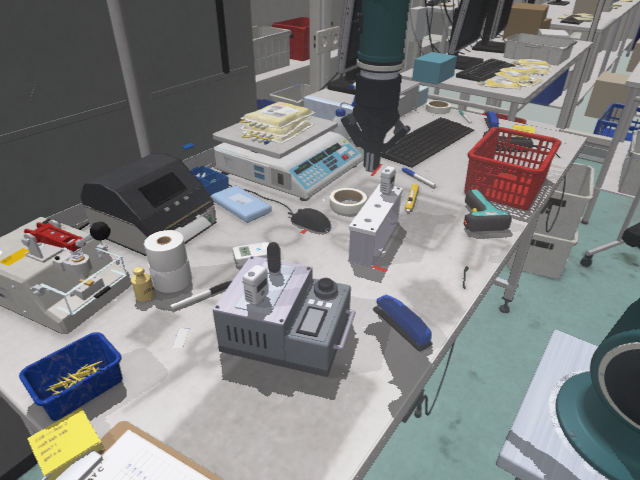

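View pics/t14c.png

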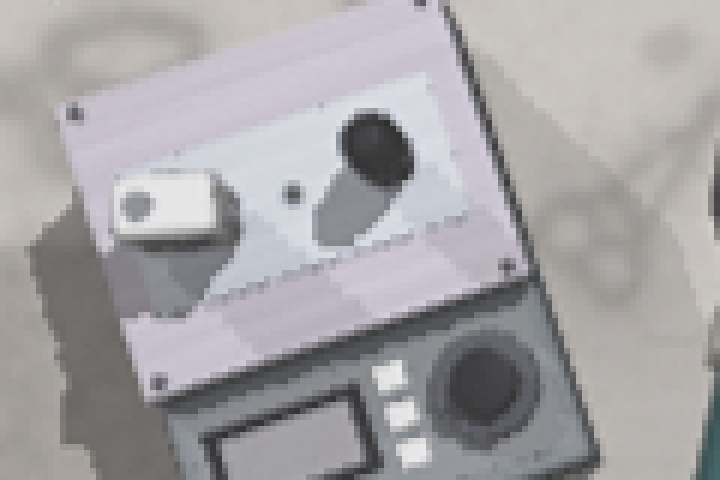

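View pics/t14d.png

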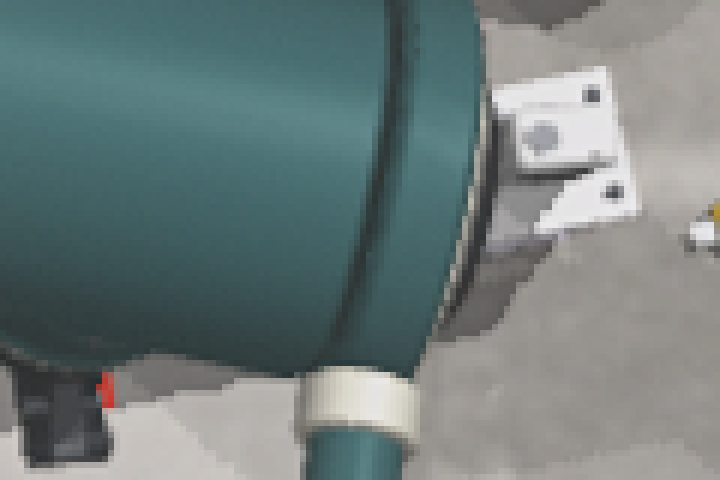

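Every height and position matches the home values: next logger top 0.169, checked logger top 0.157, reference unmoved to within 0.1 mm, key back at 0.101. Handing in.

```bash
python3 -c "
from h import *
s=bot.read_state();print(s['time'],abs(s['joint_vel']).max(),s['wrist_force'])
print(bot.finish_job())"
```

```text
24.0 0.014158957937590838 [ 0.0374  0.9496 -0.2628]
the job is handed in; nothing more can be done
None
```

The job is done and handed in at 24 s of the 67 s allowed; the hand-in gives no verdict. I moved the checked logger to the far rack place and lowered the next logger into the well it left. I then pressed the start key to its stop and let it go.

- **Checked logger:** it met contact at the expected height when lowered. Afterwards the top camera put its head top at 0.157 m, against 0.158 m nominal. Its head centre measures about 2 mm from the place centre.
- **Next logger:** it met contact at the expected height when lowered. Its head top now reads 0.169 m, the same as the first logger read in that well, and its centre is within about 1 mm of the measured well.
- **Start key:** it stopped moving while the force rose to 13 N. It is back up, with its top at 0.101 m against about 0.102 m before.
- **Reference and bystanders:** the reference measured within 0.1 mm of its first position. I only checked the other items by eye in the last side picture, and they look unmoved.
- **Robot:** the arm stands clear of everything, with wrist force under 1 N.

**Disagreements between checks:** side-camera positions differed from the top camera by about 3 mm, and stem-tip readings were off by a similar amount along the view. I relied on the top camera and the arm's own positions. Some corrections also came up short by several millimetres, and I fixed those before each grasp, insertion and key press.

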